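# Pull-test a face-shield clip on the spring gauge

## Robot

A 6-joint arm with a two-finger parallel gripper is mounted at the origin on the work surface. World frame = base frame: x ahead of the robot, y to its left, z up, the work surface at z = 0. Lengths are in m, angles in rad, forces in N, time in s.
With the tool pointing down it reaches from about 0.3 to 0.875 m from the base axis. Payload 4.2 kg.
Tool frame: the origin (TCP) lies between the finger pads; the fingertips stand 22 mm ahead of it and the grasp point (between the pads) lies 3 mm ahead of it; z points along the fingers, x is the direction in which the jaws open and shut, and the axes are right-handed (so a half turn about z gives the same grasp; the last joint's range is limited). The gripper opens to 85 mm and grips with 20 to 120 N. Pads are 22 mm wide; open, the fingers measure 114 mm over their backs; the gripper's body (76 mm by 85 mm) begins 54 mm behind the grasp point. The pads swing forward as they close: fully open they stand 13 mm farther back than shut.
Start: joints at [-1.265, 0.32, 1.565, -0, 1.257, -0.02], TCP at [0.184, -0.545, 0.253] pointing down, gripper open.
Joint ranges: [-3.11, 3.11], [-0.84, 2.01], [0.21, 2.61], [-1.34, 4.49], [0.05, 2.63], [-2.56, 2.56]. Speed limits (rad/s): [2.57, 2.57, 3.14, 3.14, 3.14, 3.14].

## Interface

Orientations are given as a unit quaternion [w, x, y, z].
In Python, from station import bot gives the robot as it stands. The module is installed in compiled form; this text tells all that it offers.
- The arm moves only by the shell command python3 -m jog 'ROWS' [OPENING] [FORCE]. ROWS is JSON, a list that holds one entry, the list of rows, each a list of 6 numbers: the shift along the tool's x, y, z in m, then the turn, a rotation vector about the tool's x, y, z in degrees. A call has 1 to 12 rows; each row shifts and turns the commanded pose from where the row before left it, along the tool's axes as they then stand; what a row does not reach is not made up. A row lasts 1/12 s, in which the tool goes at most 41.7 mm and 7.16 degrees, less where a joint would pass 70% of its speed; a pose out of reach is approached as far as the arm can. A call with a gripper value outside its range is refused whole. OPENING is the finger opening in m, from 0 to 0.0854, set as the call begins (- or left out, the last holds). The fingers move at their own pace and stop on an object; FORCE is the grip in N (left out, the last holds). Time passes only in rows, so rows that do not move let the fingers close. It gives the time, the measured TCP pose, the force and the opening at its end, in the units of the state.
- bot.get_state(): the state, without advancing time (a new reading comes with each control period).
- bot.read_camera(name): name is "side" or "top" or "wrist"; returns a dict with "image" (400x640x3 uint8, red, green, blue), "fx", "fy", "cx", "cy" (pixels), "origin" and "attitude" of the camera in the world; the wrist camera has in their place "hand_eye" (4x4, takes a point from camera to tool coordinates, whose origin is the TCP and whose axes are the tool frame's). Camera axes: x right, y down, z forward; pixel columns grow to the right and rows downward; lengths in m; the calibration is good to about 2 mm. A picture is of the moment at which its call begins: read the wrist's pose just before it. There is no depth.
- bot.sign_off(): hands the job in, once; it reports no verdict.
Trained networks look in a picture, given as the dict that the camera call returned (one of the last four; its "shot" number tells which), for a name from the list of things; names that differ only in an ending like _2 or _b are one class to them, and where a whole thing is asked for, a point or a joint stands for the part that bears it (a point fixed in the world has none). Each returns a list of dicts, best first, with "confidence" (0 to 1); they miss things now and then, are a little off and sometimes report something else, mostly with a low value. They report only what shows in the picture. A call takes as long as a camera call.
- bot.spot_in(query, picture): "bbox" ([left, top, width, height] in pixels, round what is visible of it).
- bot.regions_of(query, picture): "pixels" (400x640 bool, what is visible of it) and "bbox" ([left, top, width, height] in pixels, round what is visible of it).
- bot.spot_point(query, picture): "location" ([column, row] in pixels: a listed point, or the origin of a listed thing).
The state is a dict: "time_s": time; "qpos": joint angles; "qvel": joint speeds; "effort": joint torques, N m; "eef_pos": TCP position; "eef_rot": TCP orientation; "contact_force": force on the tool from outside, world axes, zero at the start; "moment": the same for the moment, N m; "width": opening from 0.0 (shut) to 1.0 (fully open).
Only numpy, scipy, OpenCV 4.12 (cv2) and the standard library are available. Lean on these libraries where they do the work, as an engineer would, in place of code of your own. Each camera call takes 0.05 s, during which the arm holds its last target.

## Task

Prove that the blue clip bar of the orange face-shield headband holds: take its tab and pull it slowly and straight away from the gauge until the pointer stands in the green field, hold it there for a good second without ever reaching the red field, then ease it slowly back to zero without letting it snap. Then lift the headband, clip still on, off the two pins and lay it down flat in the green tray (do not drop it); leave the rejected grey headband and its loose clip bar in the red tray alone.

Things in the scene. Friction and masses are not known exactly. Their poses are not given: they have to be found in the camera images.
- tester: Bench pull tester, fixed: aluminium base 430 x 90 mm, 30 mm high, with a rail, and a grey gauge case at the rear (top 91 mm above the table). Origin on the table under the midpoint of the two pins at zero load. Its x axis runs from the pins back to the case (case x = 170 to 305 mm, base x = -120 to 310 mm): pull along its -x axis, level. z is up.
- gauge (a joint): Travel (m) of the gauge carriage: saddle plate (114 x 170 mm, top 70 mm above the table), pins and orange pointer move as one. 0 = no load; grows as the pins are pulled along the tester's -x axis against a spring of 0.4 N per mm; stop at 62.5 mm. White scale on the case: black mark every 5 N (12.5 mm), green field 35 to 45 mm (14 to 18 N), red field 50 to 62.5 mm (20 to 25 N).
- hook_pins (a point): Midpoint between the tops of the two upright steel pins (diameter 10 mm, 56 mm apart, 42 mm tall above the saddle plate) that reach up through the gap between the headband's forehead arc and its visor arc. There are about 3 mm of play before the headband pulls on the pins; then the gauge travels as far as the hand does.
- band_center (a point): Centre of the loose orange headband: a rigid plastic U, 158 mm wide, 24 mm high, walls 4 to 5 mm; 206 mm long with the tab; 0.11 kg. This point is half-way along and 12 mm above its underside. At the start it lies flat on the saddle plate, its axes parallel to the tester's; its -x axis points from the temple ends to the tab. Lifting it 45 mm clears the pins.
- tab (a point): Centre of the grip tab of the blue clip bar, 83.5 mm ahead (-x) of the headband's centre: an upright fin 14 mm wide (y), 40 mm long (x), 36 mm tall; this point is 18 mm below its top and 20 mm above the headband's underside; 40 mm free on each side. Clip bar: 110 mm wide, 22 mm high, snapped on the headband, lets go at about 30 N. The headband may be carried by the tab.
- passed_tray: Green open tray for passed headbands, fixed, 280 mm (its x) by 220 mm (its y), walls 35 mm high and 4 mm thick, floor 4 mm thick. Origin at the centre of its underside, on the table. It is empty. It stands left or right of the tester.
- reject_tray: Red open tray of the same size, fixed, on the other side of the tester; it holds a rejected headband and its clip bar. Not to be used here.
- reject_band: Loose grey headband without clip bar, 158 x 158 x 24 mm, lying flat in the red tray; origin at its underside near its front. Leave it alone.
- loose_clip: Loose blue clip bar that came off the rejected headband: same size and look as the one under test (110 x 63 mm with its tab, 37 mm tall), lying inside the U of the grey headband in the red tray; origin at its underside near its middle. Leave it alone.

How it is judged:
On the way, in this order (a step that is already met when the one before it is completed fails the run):
1. the clip bar is pulled by its tab until the pointer stands in the green field (14 to 18 N), and is held there for 0.8 s (value of joint gauge between 0.035 and 0.045 m and distance between the grasp point and tab below 0.03 m and contact force between the fingers and band above 2 N), for 0.8 s.
2. the gauge is eased back to zero (below 2 N) with the headband still on the pins (value of joint gauge below 0.005 m and height (world z) of band_center below 0.097 m and horizontal distance between band_center and hook_pins below 0.065 m), for 0.1 s.
At the end, for the whole second after the job is handed in: The orange headband lies flat, right way up and at rest on the floor of the green tray (centre within 50 mm of the tray's middle in its x and y, within 6 mm of lying height, tilt under 0.1 rad), released, clip bar seated (out less than 3 mm), gauge back at zero (within 3 mm) (x of band_center in the frame of passed_tray between -0.05 and 0.05 m and y of band_center in the frame of passed_tray between -0.05 and 0.05 m and z of band_center in the frame of passed_tray below 0.022 m and angle between band_center's own z axis and vertical below 0.1 rad and linear speed of band below 0.02 m/s and distance between tab and band_center below 0.0868 m and value of joint gauge below 0.003 m); the robot touches nothing.
It fails at once if the pointer reaches the red field (20 N) (value of joint gauge above 0.05 m).
It fails at once if the clip bar comes off the headband (3 mm) (distance between tab and band_center above 0.0868 m).
It fails at once if the pull is jerked or the gauge snaps back (carriage faster than 0.2 m/s) (velocity of joint gauge above 0.2 m/s or velocity of joint gauge below -0.2 m/s).
It fails at once if the headband is dropped or thrown (faster than 0.7 m/s out of the fingers) (linear speed of band above 0.7 m/s and contact force between the fingers and band below 0.1 N).
It fails at once if the rejected headband or its loose clip bar is moved by more than 15 mm (distance of any of reject_band, loose_clip from where it was at the start of the episode above 0.015 m).
It also fails if it takes over 48 s, if anything falls off the work surface, if the arm or the gripper's body presses on something with over 40 N, if the wrist force passes 120 N, or if a joint passes its speed limit or range.

## Working session

There is one attempt and no reset: what is moved stays moved. The work goes in short steps, Python scripts to look and compute and a shell command to move; the robot and the scene stay as the last step left them, time stands still between calls to the robot, and variables do not carry over. Pictures are saved under pics/ and viewed, and the job is handed in when it is done.

```bash
mkdir -p pics; ls; cat > h.py <<'E'
import numpy as np, cv2
from station import bot
from scipy.spatial.transform import Rotation as R
def rot(q):
    q=np.array(q,float)
    return R.from_matrix(q) if q.shape==(3,3) else R.from_quat([q[1],q[2],q[3],q[0]])
def cam(name):
    s=bot.get_state(); p=bot.read_camera(name)
    if 'hand_eye' in p:
        T=np.eye(4);T[:3,:3]=rot(s['eef_rot']).as_matrix();T[:3,3]=s['eef_pos'];M=T@np.array(p['hand_eye'])
    else:
        M=np.eye(4);M[:3,:3]=rot(p['attitude']).as_matrix();M[:3,3]=p['origin']
    p['M']=M; return p
def onz(p,uv,z):
    d=p['M'][:3,:3]@np.array([(uv[0]-p['cx'])/p['fx'],(uv[1]-p['cy'])/p['fy'],1]);o=p['M'][:3,3]
    return o+d*(z-o[2])/d[2]
def proj(p,X):
    c=p['M'][:3,:3].T@(np.array(X)-p['M'][:3,3]); return [p['fx']*c[0]/c[2]+p['cx'],p['fy']*c[1]/c[2]+p['cy']]
def save(p,n): cv2.imwrite('pics/'+n,cv2.cvtColor(p['image'],cv2.COLOR_RGB2BGR))
E
python3 - <<'E'
from h import *
s=bot.get_state();print({k:np.round(v,4).tolist() for k,v in s.items()})
for n in ['top','side','wrist']:
    p=cam(n);save(p,n+'0.png');print(n,p['fx'],p['cx'],p['cy'],np.round(p['M'],3).tolist())
    for q in ['tab','band_center','hook_pins','passed_tray','tester','reject_tray']:
        r=bot.spot_point(q,p)
        print(q,[(np.round(a['location'],1).tolist(),round(a['confidence'],2)) for a in r[:2]])
E
```

```text
pics
{'time_s': 0.0, 'qpos': [-1.265, 0.3203, 1.5657, -0.0, 1.2574, -0.02], 'qvel': [-0.0002, 0.0009, 0.0007, -0.0001, 0.0005, 0.0006], 'effort': [-0.0018, -41.5531, -23.4166, -0.0002, 0.0083, 0.0], 'eef_pos': [0.1839, -0.5443, 0.2525], 'eef_rot': [-0.0005, 0.8124, -0.5831, -0.0007], 'contact_force': [-0.1217, 0.1966, 0.0044], 'moment': [0.0349, -0.0576, -0.0072], 'width': 1.0034}
top 497.7213426204957 317.8643519505036 189.25471801902012 [[-0.016, -0.986, 0.167, 0.305], [-1.0, 0.013, -0.017, 0.007], [0.015, -0.167, -0.986, 1.39], [0.0, 0.0, 0.0, 1.0]]
tab [([303.6, 186.3], 0.55)]
band_center [([299.0, 157.8], 0.65)]
hook_pins [([430.2, 195.2], 0.63)]
passed_tray [([189.6, 191.5], 0.68)]
tester [([299.5, 178.1], 0.72)]
reject_tray [([431.6, 194.8], 0.58)]
side 484.30897802800064 320.2604991844336 204.11157938678167 [[0.998, -0.023, 0.065, 0.459], [-0.067, -0.578, 0.813, -0.855], [0.019, -0.815, -0.579, 0.711], [0.0, 0.0, 0.0, 1.0]]
tab [([323.2, 201.8], 0.96)]
band_center [([361.6, 201.4], 0.96)]
hook_pins [([340.1, 193.2], 0.71), ([334.1, 366.2], 0.3)]
passed_tray [([314.4, 164.2], 0.68)]
tester [([338.6, 231.1], 0.66)]
reject_tray [([335.6, 366.2], 0.85)]
wrist 314.97281145426206 323.53709700284924 200.37362298057678 [[0.319, -0.9, -0.296, 0.26], [-0.948, -0.303, -0.101, -0.519], [0.001, 0.313, -0.95, 0.374], [0.0, 0.0, 0.0, 1.0]]
tab []
band_center []
hook_pins []
passed_tray []
tester []
reject_tray []
```

View pics/top0.png

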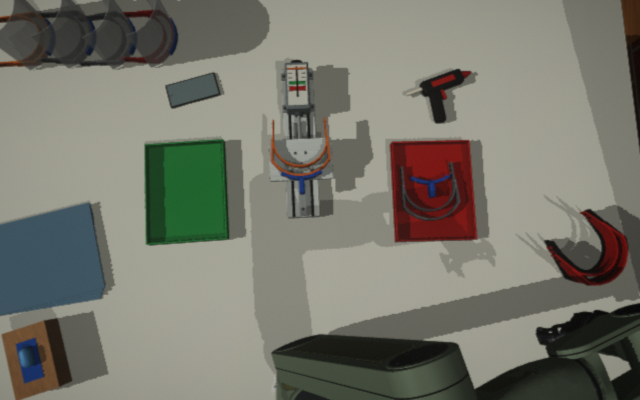

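View pics/side0.png

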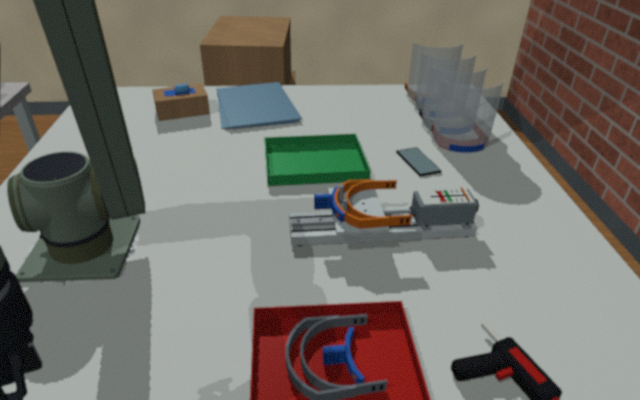

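```bash
python3 - <<'E'
from h import *
t=cam('top');s=cam('side')
z={'tab':.09,'band_center':.082,'hook_pins':.112,'passed_tray':0,'tester':0,'reject_tray':0}
for p in (t,s):
  for q in z:
    print(q,[np.round(onz(p,a['location'],z[q]),4).tolist() for a in bot.spot_point(q,p)[:2]])
E
```

```text
tab [[0.5343, 0.0231, 0.09]]
band_center [[0.6149, 0.0374, 0.082]]
hook_pins [[0.578, 0.0375, 0.112]]
passed_tray [[0.5375, 0.3442, 0.0], [0.5424, 0.0228, 0.0]]
tester [[0.582, 0.0312, 0.0]]
reject_tray [[0.5263, -0.3394, 0.0]]
tab [[0.5407, 0.0203, 0.09]]
band_center [[0.6227, 0.0225, 0.082]]
hook_pins [[0.5721, 0.037, 0.112]]
passed_tray [[0.534, 0.3442, 0.0]]
tester [[0.5821, 0.0359, 0.0]]
reject_tray [[0.5309, -0.3407, 0.0], [0.4652, -0.334, -0.0]]
```

Top view: the green tray is left (about 188,192), the red tray right (432,190). The tester is in the middle, with its case at (297,80) and the blue tab at (303,186). Next I'll measure the tester's yaw.

```bash
python3 - <<'E'
from h import *
t=cam('top')
im=t['image'][50:230,250:350]
cv2.imwrite('pics/crop1.png',cv2.cvtColor(cv2.resize(im,None,fx=4.4,fy=3.3*1,interpolation=cv2.INTER_CUBIC),cv2.COLOR_RGB2BGR))
im=cv2.resize(t['image'][50:230,240:360],(720,1080),interpolation=cv2.INTER_CUBIC)
cv2.imwrite('pics/crop2.png',cv2.cvtColor(im[:590],cv2.COLOR_RGB2BGR));cv2.imwrite('pics/crop3.png',cv2.cvtColor(im[490:],cv2.COLOR_RGB2BGR))
E
```

```text
(no output)
```

View pics/crop2.png

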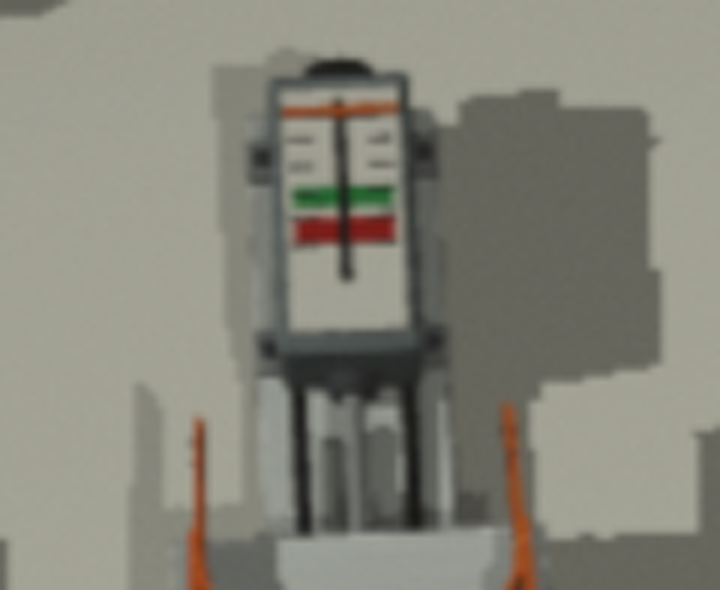

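View pics/crop3.png

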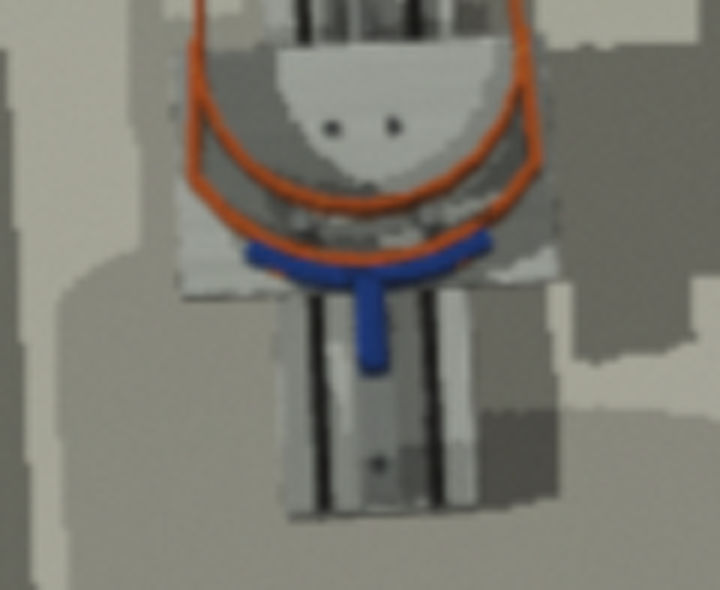

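```bash
python3 - <<'E'
from h import *
t=cam('top');s=cam('side')
f=lambda u,v,z: onz(t,(240+u/6,50+v/6),z)[:2]
def yaw(a,b): d=np.array(a)-b; return np.round(np.degrees(np.arctan2(d[1],d[0])),2)
print('slotL',yaw(f(300,390,.03),f(322,1000,.03)),'slotR',yaw(f(412,390,.03),f(437,1000,.03)))
print('case L',yaw(f(275,80,.091),f(285,340,.091)),'R',yaw(f(407,75,.091),f(421,340,.091)))
print('front edge',yaw(f(287,1007,.03),f(477,990,.03)), 'caseback',yaw(f(275,80,.091),f(407,75,.091)))
print('corners base', f(287,1007,.03),f(477,990,.03),'case mids',(f(275,80,.091)+f(407,75,.091))/2)
print('fin far/near top',f(370,765,.108),f(374,860,.108))
print('band temple L/R ends',f(199,420,.094),f(508,405,.094), yaw(f(199,420,.094),f(508,405,.094)))
# stereo tab
def tri(a,b):
    A=[];B=[]
    for p,uv in ((t,a),(s,b)):
        d=p['M'][:3,:3]@np.array([(uv[0]-p['cx'])/p['fx'],(uv[1]-p['cy'])/p['fy'],1]);d/=np.linalg.norm(d)
        P=np.eye(3)-np.outer(d,d);A.append(P);B.append(P@p['M'][:3,3])
    return np.linalg.lstsq(np.vstack(A),np.hstack(B),rcond=None)[0]
for q in ['tab','band_center','passed_tray']:
    a=bot.spot_point(q,t);b=bot.spot_point(q,s)
    if a and b: print(q,tri(a[0]['location'],b[0]['location']))
for q in ['passed_tray','reject_tray']:
  for p in (t,s):
    r=bot.regions_of(q,p)
    if r:
        m=r[0]['pixels'].astype(np.uint8);c=max(cv2.findContours(m,0,1)[0],key=cv2.contourArea)
        print(q,r[0]['bbox'],cv2.minAreaRect(c), onz(p,cv2.minAreaRect(c)[0],.035))
E
```

```text
slotL 1.62 slotR 1.53
case L 1.79 R 2.14
front edge 94.33 caseback 91.77
corners base [0.45679616 0.06742782] [ 0.46338731 -0.01954279] case mids [0.87980335 0.03741874]
fin far/near top [0.55379233 0.02714539] [0.51172749 0.02584165]
band temple L/R ends [0.71565749 0.10267495] [ 0.72114007 -0.03659475] 92.25
tab [0.53329915 0.02610586 0.09049403]
band_center [0.61660531 0.02760834 0.08552428]
passed_tray [0.53492705 0.34461309 0.006431  ]
passed_tray [144.4, 136.0, 84.1, 111.1] ((184.5440673828125, 191.95098876953125), (102.37450408935547, 84.41336822509766), 86.9471206665039) [0.53168417 0.35036581 0.035     ]
passed_tray [265.0, 135.0, 103.6, 53.4] ((316.76934814453125, 159.6173858642578), (50.614158630371094, 103.3306655883789), 86.98721313476562) [0.53955084 0.30753208 0.035     ]
reject_tray [388.2, 142.3, 87.4, 101.7] ((432.278076171875, 190.56109619140625), (102.12242889404297, 83.29595184326172), 87.1375961303711) [ 0.52645946 -0.33290497  0.035     ]
reject_tray [249.2, 303.7, 179.7, 94.6] ((339.5, 350.0), (98.0, 179.0), 90.0) [ 0.53922435 -0.33306568  0.035     ]
```

Tester yaw comes out at about +1.9°, the tab at about (0.533, 0.026) and the tray at about (0.533, 0.345). I'll turn the tool so the jaws open across the fin and move above the tab.

```bash
python3 -m jog '[[[0,0,0,0,0,5.6],[0,0,0,0,0,5.6],[0,0,0,0,0,5.6],[-0.031,-0.0204,0,0,0,0],[-0.031,-0.0204,0,0,0,0],[-0.031,-0.0204,0,0,0,0],[-0.031,-0.0204,0,0,0,0],[-0.031,-0.0204,0,0,0,0],[-0.031,-0.0204,0,0,0,0],[-0.031,-0.0204,0,0,0,0],[-0.031,-0.0204,0,0,0,0],[-0.031,-0.0204,0,0,0,0]]]' 0.06 70
```

```text
time_s: 3.4
eef_pos: [0.359, -0.2583, 0.2536]
eef_rot: [-0.0, 0.718, -0.696, 0.0]
contact_force: [1.5, -0.1, -0.3]
width: 0.699
```

```bash
python3 -m jog '[[[-0.031,-0.0204,0,0,0,0],[-0.031,-0.0204,0,0,0,0],[-0.031,-0.0204,0,0,0,0],[-0.031,-0.0204,0,0,0,0],[-0.031,-0.0204,0,0,0,0],[-0.031,-0.0204,0,0,0,0],[-0.031,-0.0204,0,0,0,0],[-0.031,-0.0204,0,0,0,0],[-0.031,-0.0204,0,0,0,0],[0,0,0,0,0,0],[0,0,0,0,0,0]]]'; python3 - <<'E'
from h import *
s=bot.get_state();print(s['time_s'],np.round(s['eef_pos'],4),np.round(s['qpos'],3));print(np.round(rot(s['eef_rot']).as_matrix(),3).tolist())
p=cam('wrist');save(p,'w1.png');print(p['fx'],np.round(p['M'],3).tolist())
for q,z in [('tab',.09),('band_center',.082),('hook_pins',.112)]:
    print(q,[(np.round(a['location'],1).tolist(),round(a['confidence'],2),np.round(onz(p,a['location'],z),4)) for a in bot.spot_point(q,p)[:2]])
E
```

```text
time_s: 4.32
eef_pos: [0.5334, 0.0264, 0.2529]
eef_rot: [0.0, 0.72, -0.694, -0.0]
contact_force: [0.9, -0.3, 0.2]
width: 0.704
4.3167 [0.5334 0.0264 0.2529] [ 0.028  0.256  1.657 -0.     1.229  1.563]
[[0.036, -0.999, -0.001], [-0.999, -0.036, -0.0], [0.0, 0.001, -1.0]]
314.97281145426206 [[0.035, -0.949, -0.313, 0.613], [-0.999, -0.033, -0.012, 0.029], [0.001, 0.313, -0.95, 0.373], [0.0, 0.0, 0.0, 1.0]]
tab [([320.3, 188.8], 0.82, array([0.5312, 0.0291, 0.09  ]))]
band_center []
hook_pins [([318.0, 139.0], 0.76, array([0.58  , 0.0323, 0.112 ]))]
```

View pics/w1.png

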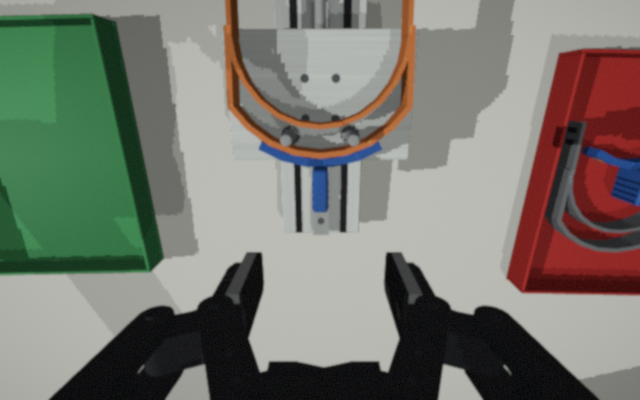

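Wrist view: the fin runs from (320,167) to (320,212), square to the jaws, with both pins at row 138. I'll use this to fix the tab position.

```bash
python3 - <<'E'
from h import *
s=bot.get_state()
p=cam('wrist')
for uv in [(320.3,212),(313,200),(328,200)]: print(onz(p,uv,.108))
print('back at base of fin', onz(p,(320,163),.094), 'pins',onz(p,(289,133),.112),onz(p,(351,133),.112))
im=cv2.resize(p['image'][110:240,240:400],(800,650//1),interpolation=cv2.INTER_CUBIC)[:600]
cv2.imwrite('pics/w1c.png',cv2.cvtColor(im,cv2.COLOR_RGB2BGR))
r=bot.regions_of('tab',p); print([x['bbox'] for x in r])
E
```

```text
[0.51352779 0.02591624 0.108     ]
[0.52467957 0.03269859 0.108     ]
[0.52507957 0.01939432 0.108     ]
back at base of fin [0.55527654 0.0274433  0.094     ] pins [0.58299148 0.05333497 0.112     ] [0.58452264 0.00272187 0.112     ]
[[257.7, 140.2, 122.6, 72.2]]
```

View pics/w1c.png

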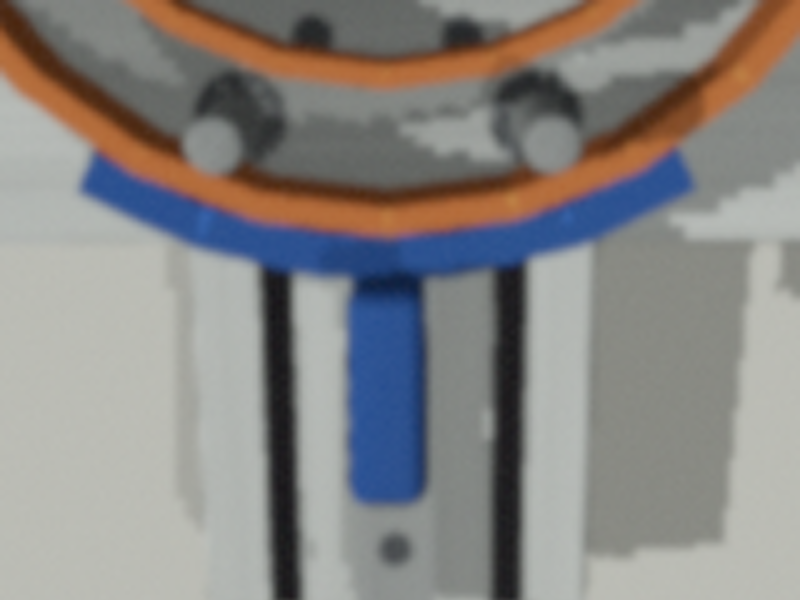

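Fin centre is about (0.534, 0.026), directly below the TCP. Descending.

```bash
python3 -m jog '[[[0,0,0.02,0,0,0],[0,0,0.025,0,0,0],[0,0,0.025,0,0,0],[0,0,0.025,0,0,0],[0,0,0.02,0,0,0],[0,0,0.015,0,0,0],[0,0,0.012,0,0,0],[0,0,0.008,0,0,0],[0,0,0.006,0,0,0],[0,0,0,0,0,0]]]' 0.05 70; python3 - <<'E'
from h import *
p=cam('side');save(p,'s1.png');im=cv2.resize(p['image'][140:260,250:450],(800,480),interpolation=cv2.INTER_CUBIC)
cv2.imwrite('pics/s1c.png',cv2.cvtColor(im,cv2.COLOR_RGB2BGR))
p=cam('wrist');save(p,'w2.png')
E
```

```text
time_s: 5.45
eef_pos: [0.5323, 0.0244, 0.0966]
eef_rot: [0.001, 0.718, -0.696, -0.0]
contact_force: [-0.0, -0.0, -0.9]
width: 0.583
```

View pics/s1c.png

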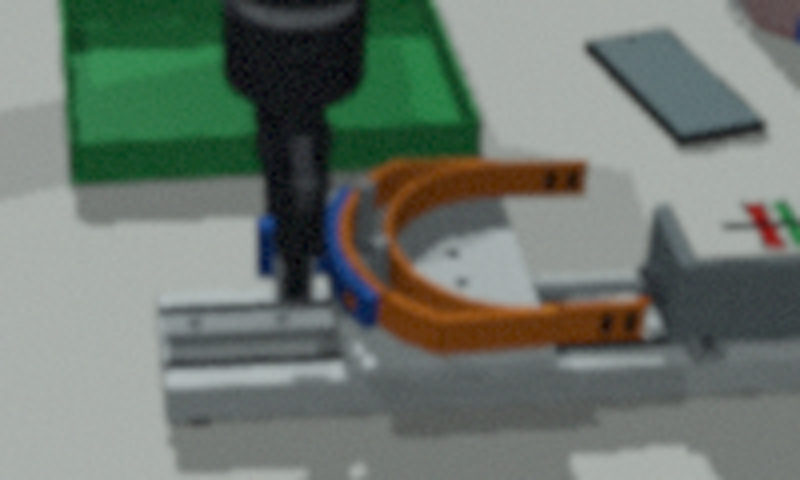

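View pics/w2.png

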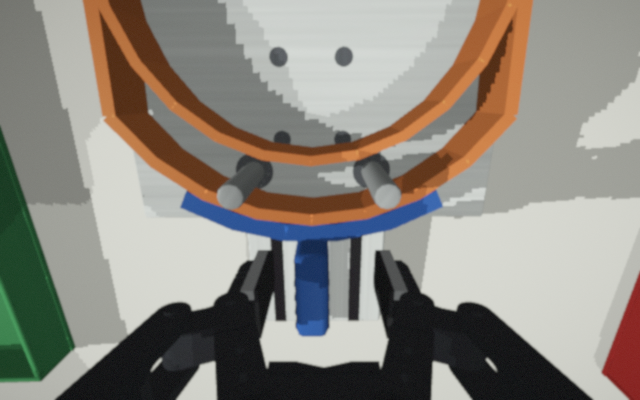

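```bash
python3 - <<'E'
from h import *
s=bot.get_state();print(np.round(s['eef_pos'],4),np.round(rot(s['eef_rot']).as_rotvec(True),2));print(np.round(rot(s['eef_rot']).as_matrix(),4).tolist())
p=cam('wrist')
print('fin top left/right front', onz(p,(297,322),.108),onz(p,(326,322),.108),'back',onz(p,(300,243),.108),onz(p,(329,243),.108))
print('pins',onz(p,(231,197),.112),onz(p,(388,196),.112))
for q,z in [('tab',.09),('hook_pins',.112)]:
    print(q,[(np.round(a['location'],1).tolist(),round(a['confidence'],2),np.round(onz(p,a['location'],z),4)) for a in bot.spot_point(q,p)[:2]])
E
```

```text
[0.5332 0.0247 0.0978] [-1.2928e+02  1.2519e+02 -7.0000e-02]
[[0.0321, -0.9995, 0.001], [-0.9995, -0.0321, -0.0], [0.0001, -0.001, -1.0]]
fin top left/right front [0.52258147 0.03537914 0.108     ] [0.52295819 0.02316839 0.108     ] back [0.55928516 0.03440763 0.108     ] [0.55963132 0.02324907 0.108     ]
pins [0.57837969 0.05864207 0.112     ] [0.58047331 0.00324474 0.112     ]
tab [([314.1, 273.4], 0.86, array([0.5352, 0.029 , 0.09  ]))]
hook_pins [([309.6, 198.0], 0.63, array([0.5789, 0.0309, 0.112 ]))]
```

The close view puts the tab at y≈0.029, so I'll shift 4.5 mm left and 2 mm forward, then close.

```bash
python3 -m jog '[[[-0.0025,-0.001,0,0,0,0],[-0.002,-0.001,0,0,0,0],[0,0,0,0,0,0],[0,0,0,0,0,0]]]'; python3 -m jog '[[[0,0,0,0,0,0],[0,0,0,0,0,0],[0,0,0,0,0,0],[0,0,0,0,0,0],[0,0,0,0,0,0],[0,0,0,0,0,0],[0,0,0,0,0,0],[0,0,0,0,0,0]]]' 0 70; python3 - <<'E'
from h import *
s=bot.get_state();print(np.round(s['eef_pos'],4),s['width'],s['contact_force'],s['time_s'])
p=cam('wrist');save(p,'w3.png')
p=cam('top');im=cv2.resize(p['image'][60:110,280:320],(480,600),interpolation=cv2.INTER_CUBIC)
cv2.imwrite('pics/t3.png',cv2.cvtColor(im,cv2.COLOR_RGB2BGR))
E
```

```text
time_s: 6.03
eef_pos: [0.5349, 0.0297, 0.0974]
eef_rot: [-0.0, 0.719, -0.695, 0.0]
contact_force: [-0.5, -0.6, -0.1]
width: 0.589
time_s: 6.7
eef_pos: [0.5347, 0.0295, 0.0974]
eef_rot: [0.0, 0.719, -0.695, 0.0]
contact_force: [-0.9, 0.6, 1.9]
width: 0.155
[0.5347 0.0295 0.0974] 0.15530892309565128 [-0.87131965  0.56389423  1.92574631] 6.7
```

View pics/w3.png

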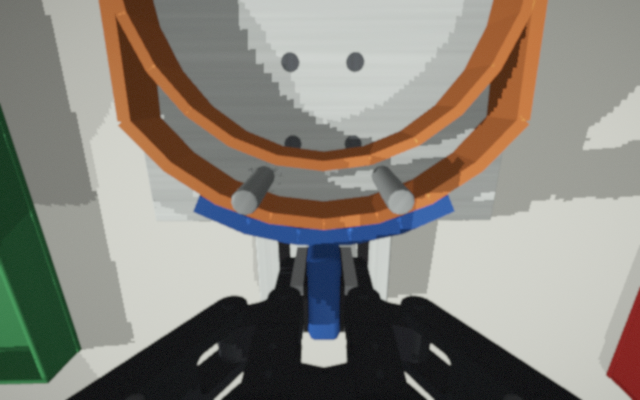

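View pics/t3.png

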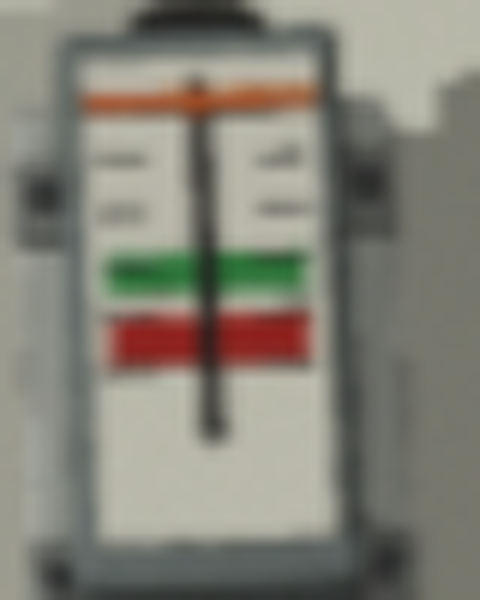

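The fin is gripped (13.2 mm) and the pointer stands at zero (row 100 of the crop; green field about 253-295, red from about 315). Slow pull, checking along the way.

```bash
python3 -m jog '[[[0,0.001,0,0,0,0],[0,0.002,0,0,0,0],[0,0.002,0,0,0,0],[0,0.002,0,0,0,0],[0,0.002,0,0,0,0],[0,0.002,0,0,0,0],[0,0.002,0,0,0,0],[0,0.002,0,0,0,0],[0,0.002,0,0,0,0],[0,0.002,0,0,0,0],[0,0.001,0,0,0,0],[0,0,0,0,0,0]]]'; python3 - <<'E'
from h import *
s=bot.get_state();print(np.round(s['eef_pos'],4),s['width'],s['contact_force'],s['time_s'])
p=cam('wrist');save(p,'w4.png')
p=cam('top');im=cv2.resize(p['image'][60:110,280:320],(480,600),interpolation=cv2.INTER_CUBIC)
cv2.imwrite('pics/t4.png',cv2.cvtColor(im,cv2.COLOR_RGB2BGR))
E
```

```text
time_s: 7.8
eef_pos: [0.5151, 0.0287, 0.0974]
eef_rot: [-0.0, 0.719, -0.695, 0.0]
contact_force: [4.1, -1.0, -1.1]
width: 0.154
[0.5151 0.0287 0.0974] 0.1540838675533637 [ 4.14571556 -1.04218567 -1.12579814] 7.8
```

View pics/w4.png

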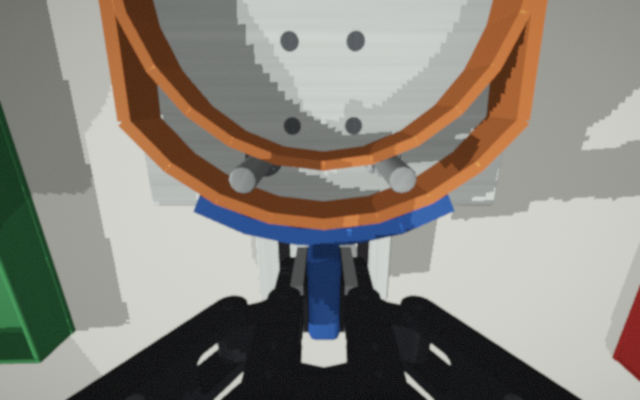

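View pics/t4.png

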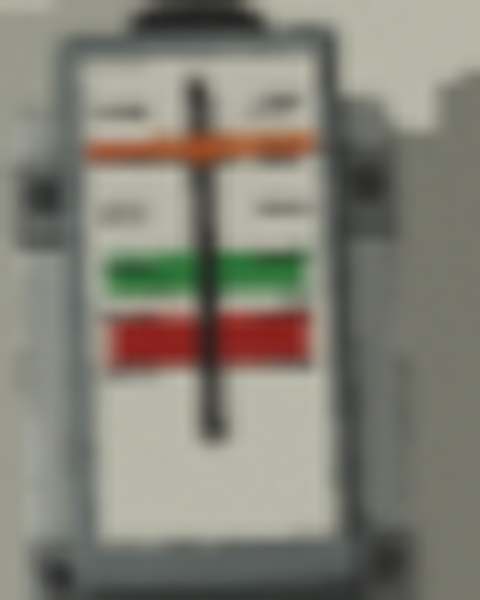

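Pointer is at about 12 mm (force about 5 N) and the fin hasn't slipped in the jaws. About 28 mm more is needed; I'll do 24 and check.

```bash
python3 -m jog '[[[0,0.001,0,0,0,0],[0,0.0025,0,0,0,0],[0,0.0025,0,0,0,0],[0,0.0025,0,0,0,0],[0,0.0025,0,0,0,0],[0,0.0025,0,0,0,0],[0,0.0025,0,0,0,0],[0,0.0025,0,0,0,0],[0,0.0025,0,0,0,0],[0,0.0015,0,0,0,0],[0,0.0005,0,0,0,0],[0,0,0,0,0,0]]]'; python3 - <<'E'
from h import *
s=bot.get_state();print(np.round(s['eef_pos'],4),s['width'],s['contact_force'],s['time_s'])
p=cam('top');im=cv2.resize(p['image'][60:110,280:320],(480,600),interpolation=cv2.INTER_CUBIC)
cv2.imwrite('pics/t5.png',cv2.cvtColor(im,cv2.COLOR_RGB2BGR))
E
```

```text
time_s: 8.9
eef_pos: [0.4951, 0.0282, 0.0975]
eef_rot: [-0.003, 0.719, -0.695, 0.003]
contact_force: [11.6, -0.6, -6.9]
width: 0.152
[0.4951 0.0282 0.0975] 0.15243636218767798 [11.57638135 -0.62877132 -6.88649648] 8.9
```

View pics/t5.png

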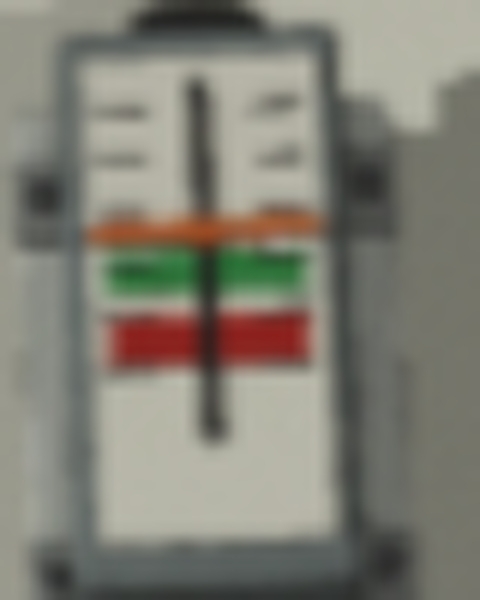

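Pointer is at about 31 mm. Another 10 mm commanded, since the arm gives about 10%, should bring it near 40.

```bash
python3 -m jog '[[[0,0.001,0,0,0,0],[0,0.002,0,0,0,0],[0,0.002,0,0,0,0],[0,0.002,0,0,0,0],[0,0.0015,0,0,0,0],[0,0.001,0,0,0,0],[0,0.0005,0,0,0,0],[0,0,0,0,0,0],[0,0,0,0,0,0]]]'; python3 - <<'E'
from h import *
s=bot.get_state();print(np.round(s['eef_pos'],4),s['width'],s['contact_force'],s['time_s'])
p=cam('top');im=cv2.resize(p['image'][60:110,280:320],(480,600),interpolation=cv2.INTER_CUBIC)
cv2.imwrite('pics/t6.png',cv2.cvtColor(im,cv2.COLOR_RGB2BGR))
p=cam('wrist');save(p,'w6.png')
E
```

```text
time_s: 9.7
eef_pos: [0.4866, 0.0279, 0.0977]
eef_rot: [-0.004, 0.718, -0.696, 0.004]
contact_force: [15.4, 0.5, -9.1]
width: 0.152
[0.4866 0.0279 0.0977] 0.15233310717752954 [15.41215889  0.4933432  -9.07433833] 9.7
```

View pics/t6.png

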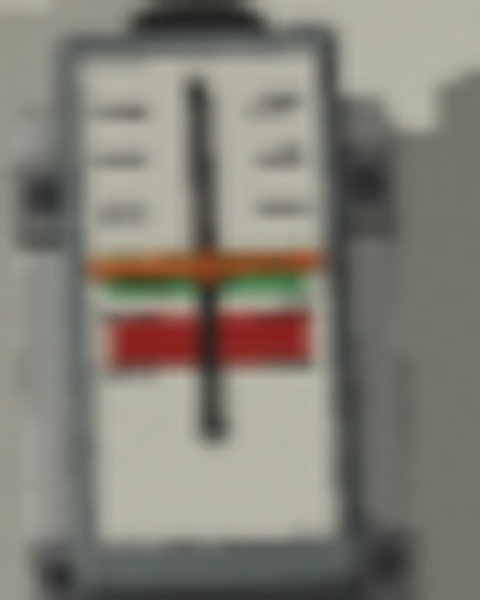

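View pics/w6.png

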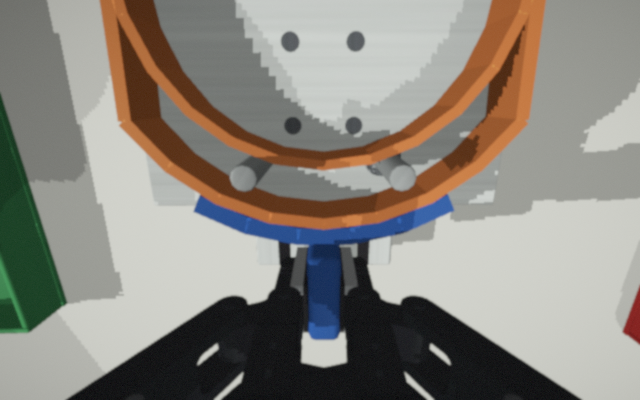

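The pointer is mid-green: about 40 mm by pixel scale, 15.4-16.3 N by the wrist and 40 mm by TCP travel. Hold for about 1.25 s.

```bash
python3 -m jog '[[[0,0,0,0,0,0],[0,0,0,0,0,0],[0,0,0,0,0,0],[0,0,0,0,0,0],[0,0,0,0,0,0],[0,0,0,0,0,0],[0,0,0,0,0,0],[0,0,0,0,0,0],[0,0,0,0,0,0],[0,0,0,0,0,0],[0,0,0,0,0,0],[0,0,0,0,0,0]]]';python3 -m jog '[[[0,0,0,0,0,0],[0,0,0,0,0,0],[0,0,0,0,0,0]]]'
python3 - <<'E'
from h import *
p=cam('top');im=cv2.resize(p['image'][60:110,280:320],(480,600),interpolation=cv2.INTER_CUBIC)
cv2.imwrite('pics/t7.png',cv2.cvtColor(im,cv2.COLOR_RGB2BGR))
E
```

```text
time_s: 10.8
eef_pos: [0.4866, 0.0279, 0.0977]
eef_rot: [-0.004, 0.718, -0.696, 0.004]
contact_force: [15.9, 0.5, -9.7]
width: 0.152
time_s: 11.05
eef_pos: [0.4866, 0.0279, 0.0977]
eef_rot: [-0.004, 0.718, -0.696, 0.004]
contact_force: [15.2, -0.5, -9.3]
width: 0.153
```

View pics/t7.png

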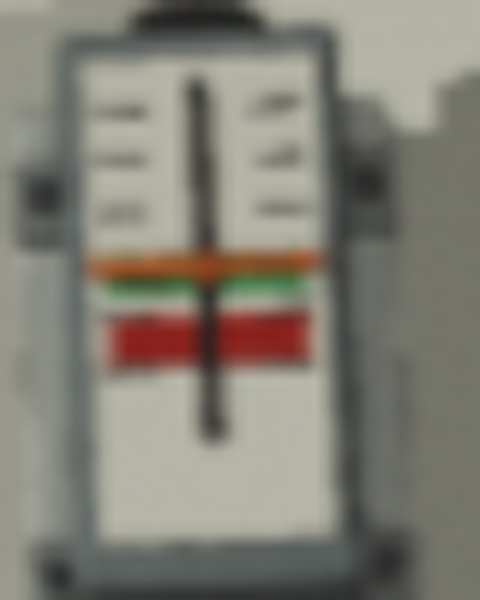

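Held steady in the green for over 1.3 s. Easing back slowly.

```bash
python3 -m jog '[[[0,-0.001,0,0,0,0],[0,-0.002,0,0,0,0],[0,-0.0025,0,0,0,0],[0,-0.0025,0,0,0,0],[0,-0.0025,0,0,0,0],[0,-0.0025,0,0,0,0],[0,-0.0025,0,0,0,0],[0,-0.0025,0,0,0,0],[0,-0.0025,0,0,0,0],[0,-0.0025,0,0,0,0],[0,-0.0025,0,0,0,0],[0,-0.0025,0,0,0,0]]]'; python3 -m jog '[[[0,-0.0025,0,0,0,0],[0,-0.0025,0,0,0,0],[0,-0.0025,0,0,0,0],[0,-0.0025,0,0,0,0],[0,-0.0025,0,0,0,0],[0,-0.002,0,0,0,0],[0,-0.002,0,0,0,0],[0,-0.0015,0,0,0,0],[0,-0.001,0,0,0,0],[0,0,0,0,0,0],[0,0,0,0,0,0]]]'
python3 - <<'E'
from h import *
p=cam('top');im=cv2.resize(p['image'][60:110,280:320],(480,600),interpolation=cv2.INTER_CUBIC)
cv2.imwrite('pics/t8.png',cv2.cvtColor(im,cv2.COLOR_RGB2BGR))
p=cam('wrist');save(p,'w8.png')
E
```

```text
time_s: 12.1
eef_pos: [0.5112, 0.0288, 0.0976]
eef_rot: [-0.001, 0.719, -0.696, 0.001]
contact_force: [4.7, -0.3, 0.3]
width: 0.149
time_s: 13.02
eef_pos: [0.5267, 0.0293, 0.0974]
eef_rot: [0.002, 0.718, -0.696, -0.002]
contact_force: [-4.3, 1.7, 8.2]
width: 0.151
```

View pics/t8.png

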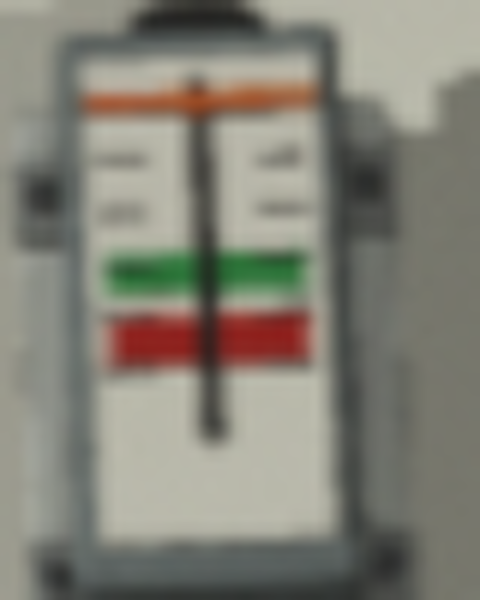

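View pics/w8.png

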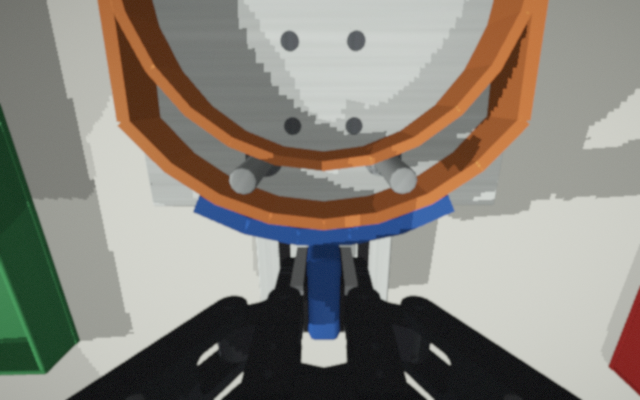

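The gauge is back at zero with the band still on the pins. I'll move 3 mm further to the middle of the play, then lift slowly.

```bash
python3 -m jog '[[[0,-0.0015,0,0,0,0],[0,-0.0015,0,0,0,0],[0,0,0,0,0,0],[0,0,-0.001,0,0,0],[0,0,-0.002,0,0,0],[0,0,-0.003,0,0,0],[0,0,-0.003,0,0,0],[0,0,-0.003,0,0,0],[0,0,0,0,0,0]]]'
python3 - <<'E'
from h import *
p=cam('side');im=cv2.resize(p['image'][140:260,250:450],(800,480),interpolation=cv2.INTER_CUBIC)
cv2.imwrite('pics/s9.png',cv2.cvtColor(im,cv2.COLOR_RGB2BGR))
p=cam('wrist');save(p,'w9.png')
E
```

```text
time_s: 13.87
eef_pos: [0.532, 0.0293, 0.1098]
eef_rot: [-0.0, 0.718, -0.696, 0.0]
contact_force: [-0.3, -0.9, -0.2]
width: 0.152
```

View pics/s9.png

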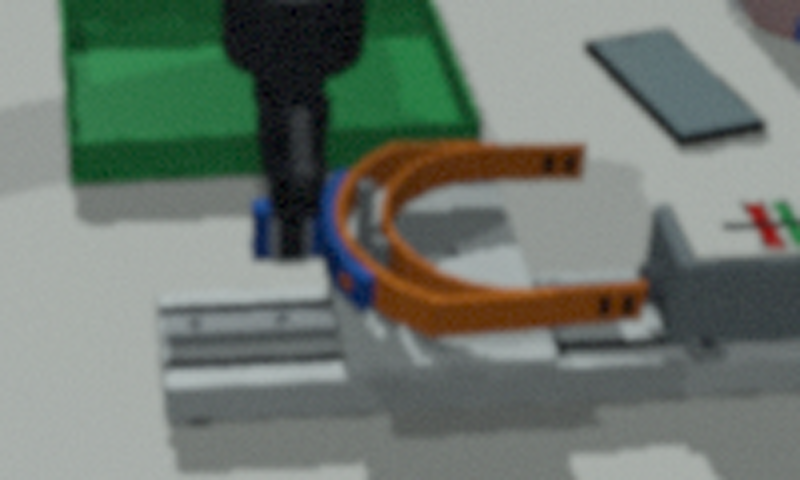

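View pics/w9.png

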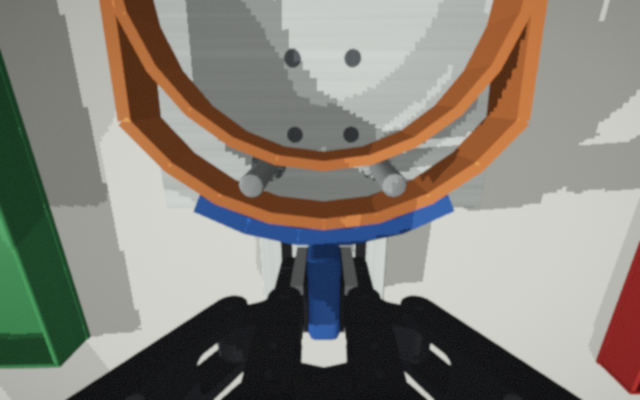

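The band rises level (tab end and temple ends alike), with the pins in the gap at (251,187) and (393,187). Continue lifting.

```bash
python3 -m jog '[[[0,0,-0.004,0,0,0],[0,0,-0.006,0,0,0],[0,0,-0.008,0,0,0],[0,0,-0.008,0,0,0],[0,0,-0.008,0,0,0],[0,0,-0.008,0,0,0],[0,0,-0.008,0,0,0],[0,0,-0.008,0,0,0],[0,0,-0.008,0,0,0],[0,0,-0.006,0,0,0],[0,0,-0.004,0,0,0],[0,0,0,0,0,0]]]'
python3 - <<'E'
from h import *
p=cam('side');save(p,'s10.png');t=cam('top');save(t,'t10.png')
for q,z in (('passed_tray',0),('tab',.185),('band_center',.177)):
  for c in (p,t):
    a=bot.spot_point(q,c); print(q,[(np.round(x['location'],1).tolist(),np.round(x['confidence'],2),np.round(onz(c,x['location'],z),4)) for x in a[:1]])
im=cv2.resize(t['image'][120:260,130:250],(514,600),interpolation=cv2.INTER_CUBIC)
cv2.imwrite('pics/t10c.png',cv2.cvtColor(im,cv2.COLOR_RGB2BGR))
E
```

```text
time_s: 14.97
eef_pos: [0.5322, 0.0294, 0.1863]
eef_rot: [-0.001, 0.719, -0.695, 0.001]
contact_force: [0.4, 0.3, -1.7]
width: 0.155
passed_tray [([312.5, 164.7], np.float64(0.77), array([0.5297, 0.3393, 0.    ]))]
passed_tray [([187.9, 191.5], np.float64(0.85), array([0.5387, 0.3498, 0.    ]))]
tab [([324.0, 167.4], np.float64(0.66), array([0.5349, 0.0166, 0.185 ]))]
tab [([432.1, 189.9], np.float64(0.32), array([ 0.5036, -0.2949,  0.185 ]))]
band_center [([364.7, 168.4], np.float64(0.72), array([0.6226, 0.0226, 0.177 ]))]
band_center []
```

View pics/s10.png

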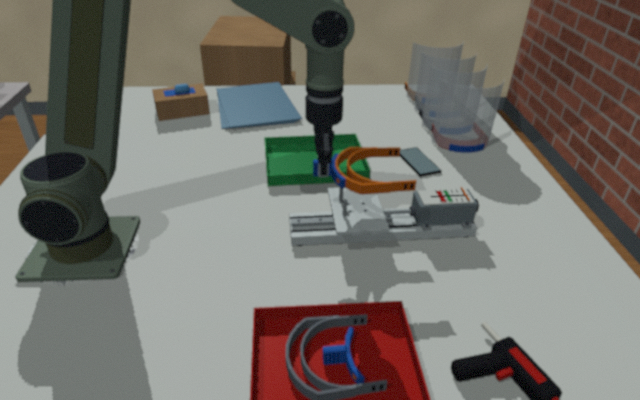

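View pics/t10c.png

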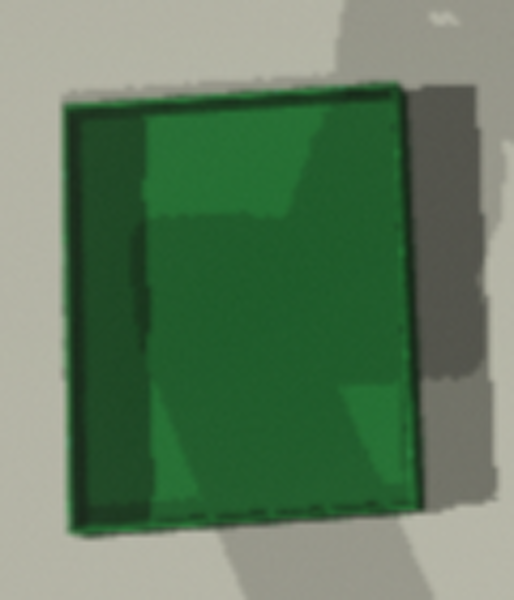

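Side view: the band is clear of the pins and close to level. In the top crop the tray's rim corners are (64,103), (400,85), (422,508) and (72,532); now I'll compute its centre and yaw.

```bash
python3 - <<'E'
from h import *
t=cam('top');k=514/120
C=np.array([onz(t,(130+u/k,120+v/(600/140)),.035)[:2] for u,v in [(64,103),(400,85),(422,508),(72,532)]])
print(C.round(4).tolist(),C.mean(0))
for i,j in [(0,1),(1,2),(2,3),(3,0)]:
    d=C[j]-C[i];print(np.linalg.norm(d).round(4),np.degrees(np.arctan2(d[1],d[0])).round(1))
s=cam('wrist');save(s,'w10.png')
E
```

```text
[[0.6687, 0.4643], [0.6782, 0.2463], [0.4022, 0.228], [0.3904, 0.4476]] [0.5348578  0.34656592]
0.2182 -87.5
0.2766 -176.2
0.2199 93.1
0.2788 3.4
```

View pics/w10.png

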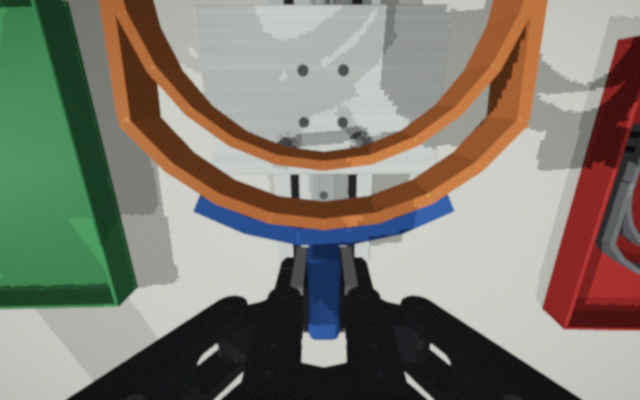

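Tray centre is (0.535, 0.346) and yaw 3.2°, with sides measuring 277 × 219 mm as expected. The TCP goal is about (0.452, 0.341), turning 1.2°.

```bash
python3 -m jog '[[[0,0,0,0,0,-0.4],[0,0,0,0,0,-0.8],[-0.008,0.002,0,0,0,0],[-0.015,0.003,0,0,0,0],[-0.022,0.0044,0,0,0,0],[-0.022,0.0044,0,0,0,0],[-0.022,0.0044,0,0,0,0],[-0.022,0.0044,0,0,0,0],[-0.022,0.0044,0,0,0,0],[-0.022,0.0044,0,0,0,0],[-0.022,0.0044,0,0,0,0],[-0.022,0.0044,0,0,0,0]]]'; python3 -m jog '[[[-0.022,0.0044,0,0,0,0],[-0.022,0.0044,0,0,0,0],[-0.022,0.0044,0,0,0,0],[-0.022,0.0044,0,0,0,0],[-0.015,0.003,0,0,0,0],[-0.009,0.002,0,0,0,0],[-0.004,0.001,0,0,0,0],[0,0,0,0,0,0],[0,0,0,0,0,0]]]'
python3 - <<'E'
from h import *
s=bot.get_state();print(np.round(s['eef_pos'],4),np.round(rot(s['eef_rot']).as_matrix(),4).tolist(),s['qpos'][5])
p=cam('wrist');save(p,'w11.png');t=cam('top');save(t,'t11.png');p=cam('side');save(p,'s11.png')
E
```

```text
time_s: 16.47
eef_pos: [0.4801, 0.2275, 0.1853]
eef_rot: [-0.0, 0.726, -0.688, -0.0]
contact_force: [0.1, -1.0, -1.6]
width: 0.152
time_s: 17.22
eef_pos: [0.4511, 0.34, 0.1852]
eef_rot: [0.0, 0.726, -0.688, 0.0]
contact_force: [0.5, -0.5, -1.4]
width: 0.149
[0.4511 0.34   0.1852] [[0.0536, -0.9986, -0.0001], [-0.9986, -0.0536, -0.0007], [0.0007, 0.0002, -1.0]] 2.143293240404061
```

View pics/w11.png

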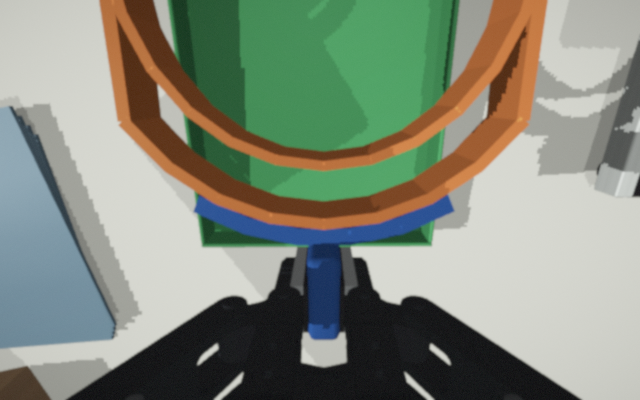

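View pics/s11.png

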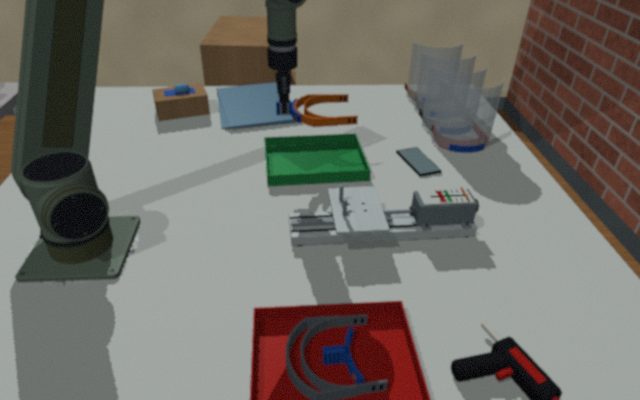

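```bash
python3 - <<'E'
from h import *
p=cam('wrist')
a=onz(p,(204,244),.035);b=onz(p,(432,243),.035);m=(a+b)/2;print(a,b,np.linalg.norm(a-b),np.degrees(np.arctan2(*(a-b)[[1,0]])))
th=np.radians(3.2);print('center',m[:2]+.14*np.array([np.cos(th),np.sin(th)]))
# tilt check: temple/band edges; project expected clip centre
T=rot(bot.get_state()['eef_rot']).as_matrix()
print(a[:2]-bot.get_state()['eef_pos'][:2])
im=cv2.resize(cam('side')['image'][70:200,240:400],(738,600),interpolation=cv2.INTER_CUBIC)
cv2.imwrite('pics/s12.png',cv2.cvtColor(im,cv2.COLOR_RGB2BGR))
E
```

```text
[0.39293132 0.44975787 0.035     ] [0.40501223 0.23421139 0.035     ] 0.21588476946346022 93.20794907558542
center [0.53875348 0.34979964]
[-0.05849045  0.11003094]
```

View pics/s12.png

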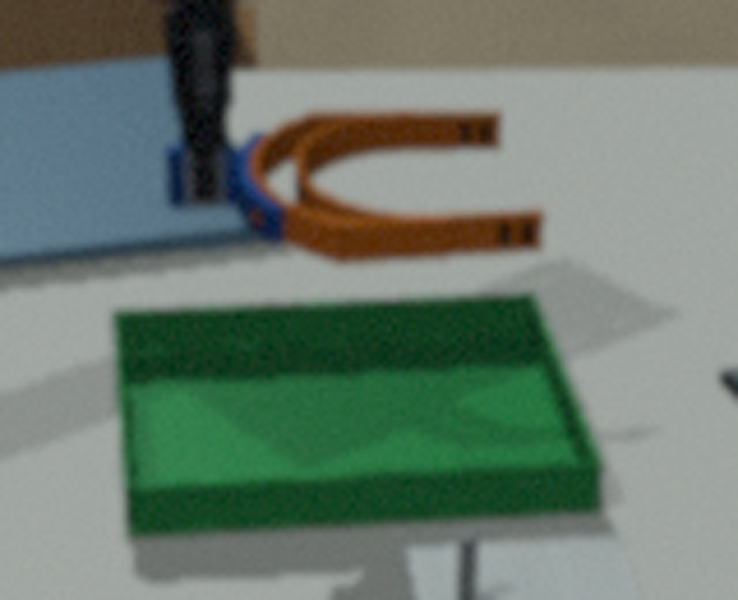

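Two estimates of the tray centre agree within 4 mm, so I'll nudge toward their mean and lower.

```bash
python3 -m jog '[[[-0.002,-0.003,0.006,0,0,0],[0,0,0.012,0,0,0],[0,0,0.016,0,0,0],[0,0,0.018,0,0,0],[0,0,0.018,0,0,0],[0,0,0.018,0,0,0],[0,0,0.016,0,0,0],[0,0,0.014,0,0,0],[0,0,0.01,0,0,0],[0,0,0.006,0,0,0],[0,0,0.004,0,0,0],[0,0,0,0,0,0]]]'
python3 - <<'E'
from h import *
p=cam('wrist');save(p,'w13.png')
p=cam('side');im=cv2.resize(p['image'][70:200,240:400],(738,600),interpolation=cv2.INTER_CUBIC)
cv2.imwrite('pics/s13.png',cv2.cvtColor(im,cv2.COLOR_RGB2BGR))
E
```

```text
time_s: 18.47
eef_pos: [0.454, 0.3425, 0.0467]
eef_rot: [0.0, 0.726, -0.688, -0.0]
contact_force: [-0.6, -0.2, -1.7]
width: 0.154
```

View pics/s13.png

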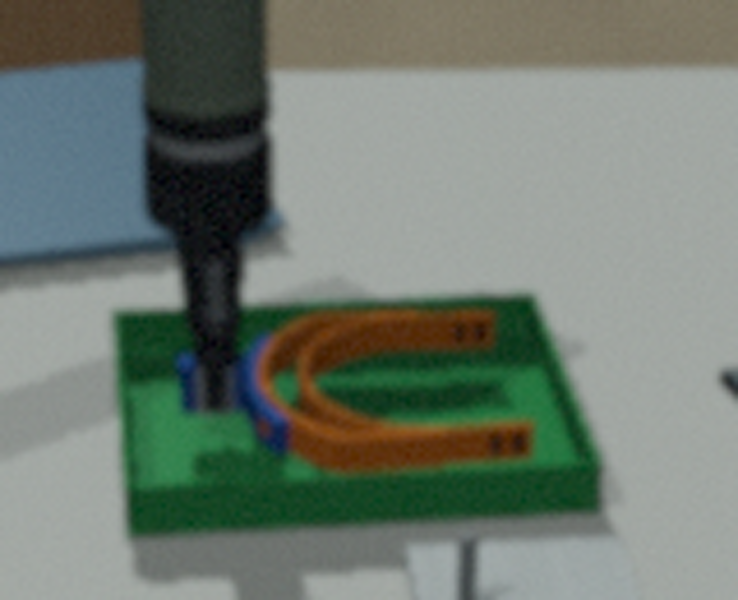

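View pics/w13.png

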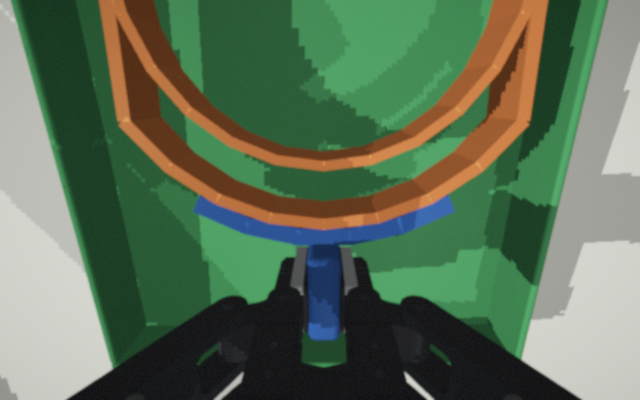

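The band is centred in the tray, parallel to the walls and about 15 mm above the floor. Final descent in small steps, watching the force.

```bash
python3 -m jog '[[[0,0,0.003,0,0,0],[0,0,0.003,0,0,0],[0,0,0.002,0,0,0],[0,0,0.002,0,0,0],[0,0,0.001,0,0,0],[0,0,0.001,0,0,0],[0,0,0,0,0,0]]]';python3 -m jog '[[[0,0,0.001,0,0,0],[0,0,0.001,0,0,0],[0,0,0,0,0,0]]]'
```

```text
time_s: 19.15
eef_pos: [0.454, 0.3426, 0.0351]
eef_rot: [0.0, 0.726, -0.688, 0.0]
contact_force: [0.5, 0.2, -2.1]
width: 0.155
time_s: 19.4
eef_pos: [0.454, 0.3426, 0.0331]
eef_rot: [0.0, 0.726, -0.688, 0.0]
contact_force: [0.5, 0.1, -1.7]
width: 0.153
```

```bash
python3 -m jog '[[[0,0,0.001,0,0,0],[0,0,0.0005,0,0,0],[0,0,0,0,0,0]]]';python3 -m jog '[[[0,0,0.0007,0,0,0],[0,0,0,0,0,0],[0,0,0,0,0,0]]]'
```

```text
time_s: 19.65
eef_pos: [0.454, 0.3426, 0.0317]
eef_rot: [0.0, 0.726, -0.688, 0.0]
contact_force: [-0.3, 0.7, -2.3]
width: 0.154
time_s: 19.9
eef_pos: [0.4541, 0.3427, 0.0314]
eef_rot: [-0.0, 0.726, -0.688, 0.0]
contact_force: [-0.9, -0.4, 3.2]
width: 0.155
```

Floor contact: the vertical force flipped from -2 to +3 N at the expected height (TCP z 0.0314). Release.

```bash
python3 -m jog '[[[0,0,0,0,0,0],[0,0,0,0,0,0],[0,0,0,0,0,0],[0,0,0,0,0,0],[0,0,0,0,0,0],[0,0,0,0,0,0]]]' 0.045; python3 -m jog '[[[0,0,-0.004,0,0,0],[0,0,-0.006,0,0,0],[0,0,-0.01,0,0,0],[0,0,-0.015,0,0,0],[0,0,-0.02,0,0,0],[0,0,-0.02,0,0,0],[0,0,-0.02,0,0,0],[0,0,-0.02,0,0,0],[0,0,-0.02,0,0,0],[0,0,-0.01,0,0,0],[0,0,0,0,0,0],[0,0,0,0,0,0]]]'
python3 - <<'E'
from h import *
p=cam('wrist');save(p,'w14.png')
for q,z in [('tab',.024),('band_center',.016)]:
    print(q,[(np.round(a['location'],1).tolist(),round(a['confidence'],2),np.round(onz(p,a['location'],z),4)) for a in bot.spot_point(q,p)[:2]])
s=cam('side');save(s,'s14.png')
for q,z in [('tab',.024),('band_center',.016),('passed_tray',0)]:
    print(q,[(np.round(a['location'],1).tolist(),round(a['confidence'],2),np.round(onz(s,a['location'],z),4)) for a in bot.spot_point(q,s)[:2]])
im=cv2.resize(s['image'][70:200,240:400],(738,600),interpolation=cv2.INTER_CUBIC)
cv2.imwrite('pics/s14c.png',cv2.cvtColor(im,cv2.COLOR_RGB2BGR))
E
```

```text
time_s: 20.4
eef_pos: [0.4541, 0.3426, 0.031]
eef_rot: [0.0, 0.726, -0.688, 0.0]
contact_force: [0.6, -0.1, -0.3]
width: 0.521
time_s: 21.4
eef_pos: [0.454, 0.3426, 0.1765]
eef_rot: [-0.0, 0.726, -0.688, 0.0]
contact_force: [1.7, -0.3, 0.1]
width: 0.526
tab [([325.4, 194.2], 0.93, array([0.4501, 0.3406, 0.024 ]))]
band_center []
tab [([290.0, 161.1], 0.52, array([0.4655, 0.3208, 0.024 ]))]
band_center [([316.2, 160.7], 0.8, array([0.5398, 0.3342, 0.016 ]))]
passed_tray [([314.0, 163.5], 0.61, array([0.5344, 0.3459, 0.    ]))]
```

View pics/s14c.png

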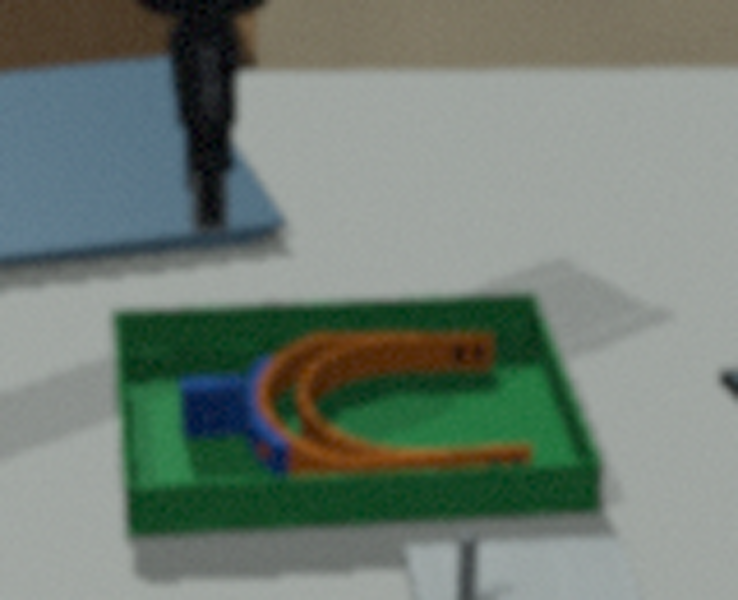

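View pics/w14.png

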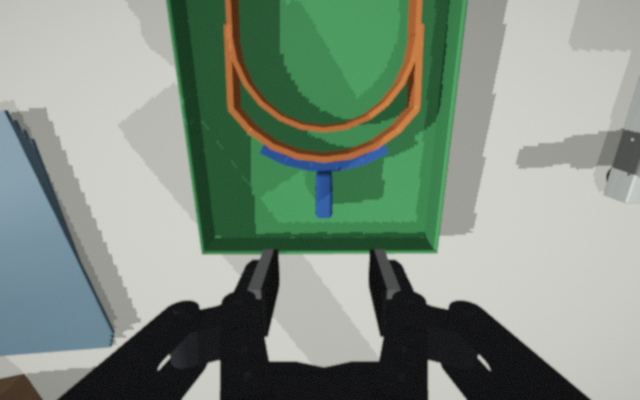

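View pics/s14.png

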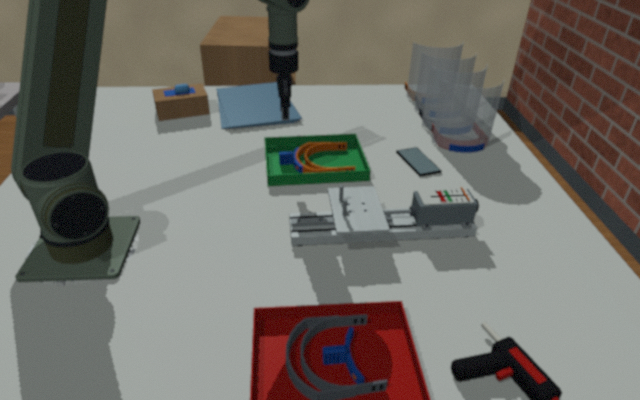

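The band lies flat and centred in the green tray with the clip seated and the fingers well clear. The pointer is at zero and the red tray is untouched. Handing in.

```bash
python3 -c "
from station import bot
print(bot.get_state()['time_s']); print(bot.sign_off())"
```

```text
21.75
the job is handed in; nothing more can be done
None
```

The headband passed its pull test and now lies in the green tray. The job is handed in at 21.75 s, and no verdict was reported.

- **Pull:** I gripped the tab and pulled it slowly to mid-green. The scale pixels, the tool travel and the wrist force of about 16 N all put the gauge at about 40 mm. I held it there for more than 1.3 s, and the last picture before easing off showed the pointer unmoved.
- **Easing back:** The gauge went slowly back to zero with the headband still on the pins. It needed about 8 mm of free travel before it loaded, rather than the 3 mm given, but the fin never slipped in the jaws.
- **Placing:** I lifted the headband level off the pins and lowered it until the floor contact showed in the wrist force. Then I released it and backed off 145 mm.
- **Last checks:** The pictures show the headband flat and right way up in the green tray, with the clip on. The tray centre is about (0.535, 0.346), and the headband centre is about (0.537, 0.347) from the tool pose. The pointer looks to be at zero in the wide side view; I took no close-up after the lift. The grey headband and loose clip look unmoved.
- **Disagreement:** The network's side-view points read the headband centre at (0.540, 0.334), 13 mm off in y. That is still well inside the 50 mm limit. The wrist camera found no headband-centre point, but its tab reading fits the tool pose.

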